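# Kit the power-supply parts

## Robot

A 6-joint arm with a two-finger parallel gripper is mounted at the origin on the work surface. World frame = base frame: x ahead of the robot, y to its left, z up, the work surface at z = 0. Lengths are in mm, angles in degrees, forces in N, time in s.
With the tool pointing down it reaches from about 350 to 850 mm from the base axis. Payload 8.1 kg.
Tool frame: the origin (TCP) lies at the very end of the fingers, on their centre line; the grasp point (between the pads) lies 19 mm behind it (tcp_to_grasp is the distance from the TCP to the grasp point, in mm); z points along the fingers, x is the direction in which the jaws open and shut, and the axes are right-handed (so a half turn about z gives the same grasp; the last joint's range is limited). The gripper opens to 85 mm and grips with 20 to 120 N. Pads are 22 mm wide; open, the fingers measure 114 mm over their backs; the gripper's body (76 mm by 85 mm) begins 54 mm behind the grasp point. The pads swing forward as they close: fully open they stand 13 mm farther back than shut.
Start: joints at [-4.893, 7.471, 85.268, -0, 87.261, -4.893], TCP at [600.004, 0.022, 231.292] pointing down, gripper open.
Joint ranges: [-169.43, 169.43], [-51.17, 129.36], [1.28, 143.12], [-76.62, 256.62], [0, 156.53], [-152.29, 152.29]. Speed limits (degrees/s): [136.94, 136.94, 159.86, 180, 180, 180].

## Interface

Orientations are given as [roll, pitch, yaw] about the fixed x, y, z axes, in that order (R = Rz(yaw) Ry(pitch) Rx(roll)).
In Python, from bench import * gives the robot as it stands. The module is installed in compiled form; this text tells all that it offers.
- The arm moves only by the tool apply_moves, never from a script. Its argument "targets" is text: rows parted by semicolons, each of 7 numbers parted by spaces: the turn, a rotation vector about the tool's x, y, z in rad, then the shift along the tool's x, y, z in cm, then the finger opening in cm, from 0 to 8.54. A call has exactly 5 rows; each row is the pose to reach, as a shift and turn from the pose commanded when the call began, along the tool's axes at that moment; what a row does not reach only later rows make up. A row lasts 1/10 s, in which the tool goes at most 50 mm and 8.59 degrees, less where a joint would pass 70% of its speed; a pose out of reach is approached as far as the arm can. A call with a gripper value outside its range is refused whole. The fingers move at their own pace and stop on an object; "force" is the grip in N (left out, the last holds). Time passes only in rows, so rows that repeat a pose let the fingers close, or fill a call up. It gives the time, the measured TCP pose, the force and the opening at its end, in the units of the state.
- sense(): the state, without advancing time (a new reading comes with each control period).
- snapshot(name): name is "scene" or "side" or "wrist"; returns the picture (420x560x3 uint8, red, green, blue); there is no depth.
- camera_model(name): a dict with "fx", "fy", "cx", "cy" (pixels), "position" and "attitude" of the camera in the world; the wrist camera has in their place "T_tool_cam" (4x4, takes a point from camera to tool coordinates, whose origin is the TCP and whose axes are the tool frame's). Camera axes: x right, y up, looking along -z (the intrinsics and any distortion apply to the point x, -y, -z); pixel columns grow to the right and rows downward; lengths in mm; the calibration is good to about 2 mm. The wrist camera is an equidistant fisheye: a pixel r from the principal point sees the ray r / f radians off the axis. A picture is of the moment at which its call begins: read the wrist's pose just before it. camera_model takes no time and is no camera call.
- hand_in(): hands the job in, once; it reports no verdict.
Trained networks look in the newest picture that a camera, given by its name, has taken for a name from the list of things; names that differ only in an ending like _2 or _b are one class to them, and where a whole thing is asked for, a point or a joint stands for the part that bears it (a point fixed in the world has none). Each returns a list of dicts, best first, with "confidence" (0 to 1); they miss things now and then, are a little off and sometimes report something else, mostly with a low value. They report only what shows in the picture. A call takes as long as a camera call.
- recognise(camera, query): "at" ([row, column] in pixels, amid what is visible of it).
- place_of(camera, query): "at" ([row, column] in pixels: a listed point, or the origin of a listed thing).
The state is a dict: "time": time; "joint_pos": joint angles; "qd": joint speeds; "joint_efforts": joint torques, N m; "tool_pos": TCP position; "tcp_rot": TCP orientation; "ft_force": force on the tool from outside, world axes, zero at the start; "wrist_torque": the same for the moment, N m; "finger_gap": finger opening in mm.
Only numpy, scipy, OpenCV 4.12 (cv2) and the standard library are available. Lean on these libraries where they do the work, as an engineer would, in place of code of your own. Each camera call takes 0.05 s, during which the arm holds its last target. There are 200 camera calls.

## Task

Fill the kit tray for the next power-supply board: stand the large capacitor in the round cup, put the large ring choke over the post, and stand the large heat sink in the rectangular pocket, each upright and fully seated. The smaller capacitor, choke and heat sink belong to another job: leave them where they lie. Let go of everything at the end.

Things in the scene. Friction and masses are not known exactly. Their poses are not given: they have to be found in the camera images.
- kit_tray: Open grey plastic tray fixed to the bench, 290 mm (its x) by 140 mm (its y), walls 4 mm thick and 18 mm high, floor 4 mm thick. Origin: centre of its underside, on the bench. Three white nests stand on its floor in a row along its x axis, at -88, 0 and +88 mm; which nest is where changes.
- cup_nest: White round cup fixed in the tray, the place for the large capacitor: outside diameter 64 mm, height 18 mm, inside diameter 56 mm, floor 4 mm thick. Origin: centre of its underside (4 mm above the bench), z up.
- post_nest: White disc (diameter 60 mm, 4 mm thick) fixed in the tray, with a central upright post of diameter 14 mm, tapered at its tip, that rises 18 mm above the disc; the place for the large choke, which lies flat on the disc with the post through its hole. Origin: centre of its underside (4 mm above the bench), z up.
- pocket_nest: White rectangular pocket fixed in the tray, the place for the large heat sink: outside 66 mm (its x, parallel to the tray's x) by 50 mm (its y), 12 mm high, walls 3 mm, floor 4 mm thick, so inside 60 by 44 mm and 8 mm deep. Origin: centre of its underside (4 mm above the bench), z up.
- capacitor: Large can capacitor standing upright loose on the bench: black cylinder, diameter 42 mm, height 55 mm, aluminium top with two screw terminals that stand 2 mm higher; about 110 g. Origin: centre of its underside, z up.
- small_capacitor: Look-alike that stays: same kind of can capacitor, standing, diameter 27 mm, height 38 mm. Origin: centre of its underside.
- choke: Large ring choke (toroid, grey core with copper turns) lying flat loose on the bench: outside diameter 54 mm, hole diameter 26 mm, height 22 mm; about 130 g. Origin: centre of its underside, z up along the hole.
- small_choke: Look-alike that stays: same kind of ring choke, lying flat, outside diameter 34 mm, hole 12 mm, height 16 mm. Origin: centre of its underside.
- heatsink: Large finned aluminium heat sink standing upright loose on the bench, fins vertical: 48 mm (its x) by 32 mm (its y) by 42 mm high; a 5 mm plate forms its +y face and seven fins run from it to the -y face, so it can be gripped across its y; about 80 g. Origin: centre of its underside, z up.
- small_heatsink: Look-alike that stays: same kind of heat sink with four fins, standing, 28 mm (x) by 20 mm (y) by 28 mm high. Origin: centre of its underside.

How it is judged (in metres and radians):
At the end, for the whole second after the job is handed in: Large capacitor in the cup, large choke over the post, large heat sink in the pocket: each within 10 mm of its nest's centre, its underside within 3 mm of the nest's floor, upright within 0.1 rad, at rest. The three small look-alikes are within 30 mm of where they started (horizontal distance between capacitor and cup_nest below 0.01 m and z of capacitor in the frame of cup_nest between 0.001 and 0.0075 m and angle between each of capacitor, choke, heatsink's own z axis and vertical below 0.1 rad and linear speed of each of capacitor, choke, heatsink below 0.02 m/s and angular speed of each of capacitor, choke, heatsink below 0.2 rad/s and horizontal distance between choke and post_nest below 0.01 m and z of choke in the frame of post_nest between 0.001 and 0.0075 m and horizontal distance between heatsink and pocket_nest below 0.01 m and z of heatsink in the frame of pocket_nest between 0.001 and 0.0075 m and distance of each of small_capacitor, small_choke, small_heatsink from where it was at the start of the episode below 0.03 m); the robot touches nothing.
It fails at once if a small look-alike was moved by more than 30 mm (distance of any of small_capacitor, small_choke, small_heatsink from where it was at the start of the episode above 0.03 m).
It also fails if it takes over 80 s, if anything falls off the work surface, if the arm or the gripper's body presses on something with over 40 N, if the wrist force passes 120 N, or if a joint passes its speed limit or range.

## Working session

There is one attempt and no reset: what is moved stays moved. The work goes in short steps, Python scripts to look and compute and a tool call to move; the robot and the scene stay as the last step left them, time stands still between calls to the robot, and variables do not carry over. Pictures are saved under pics/ and viewed, about 12 in all and at most 16, crops included, and the job is handed in when it is done.

Besides the shell and the picture viewer there is one more tool, called after "Request:" as name(argument=value, ...), one argument or row to a line, values as JSON. apply_moves: Moves the arm, as the interface text tells. Its arguments: {"type":"object","properties":{"targets":{"type":"string"},"force":{"type":"number"}},"required":["targets"]}

```bash
mkdir -p pics
cat > h.py <<'E'
from bench import *
import numpy as np, cv2
from scipy.spatial.transform import Rotation as R
def save(name,fn):
    im=snapshot(name); cv2.imwrite('pics/'+fn,im[:,:,::-1]); return im
def ray(cam,at,s=None):
    m=camera_model(cam)
    u=(at[1]-m['cx'])/m['fx']; v=(at[0]-m['cy'])/m['fy']
    if cam=='wrist':
        r=np.hypot(u,v); k=np.sin(r)/r if r>1e-9 else 1
        d=np.array([u*k,-v*k,-np.cos(r)])
        T=np.array(m['T_tool_cam']); 
        Rt=R.from_euler('xyz',s['tcp_rot'],degrees=True).as_matrix()
        return np.array(s['tool_pos'])+Rt@T[:3,3], Rt@T[:3,:3]@d
    d=np.array([u,-v,-1.])
    if m.get('distortion') is not None or m.get('dist') is not None: print('DIST',m)
    return np.array(m['position']), R.from_euler('xyz',m['attitude'],degrees=True).as_matrix()@d
def hit(cam,at,z,s=None):
    o,d=ray(cam,at,s); return o+d*(z-o[2])/d[2]
E
python3 - <<'E'
from h import *
s=sense(); print(s)
for c in ['scene','side','wrist']: print(c,camera_model(c))
a=[save(c,c+'0.png') for c in ['scene','side','wrist']]
E
```

```text
{'time': 0.0, 'joint_pos': array([-4.89278245e+00,  7.51582420e+00,  8.53318399e+01,  1.67291928e-03,
        8.72627889e+01, -4.89265527e+00]), 'qd': array([-0.08459004, -0.05815126,  0.0850034 ,  0.0345608 , -0.04006573,
       -0.05570775]), 'joint_efforts': array([-1.90700346e-03, -5.69404185e+01, -5.00557995e+01, -2.19391650e-04,
        1.44415747e-02,  7.24149572e-05]), 'tool_pos': array([5.99422887e+02, 8.53251985e-02, 2.30212449e+02]), 'tcp_rot': array([-1.79988915e+02,  1.09907996e-01, -1.98051233e-04]), 'ft_force': array([ 0.31343235,  0.01216455, -0.61211911]), 'wrist_torque': array([ 0.00767083, -0.01639268, -0.00300093]), 'finger_gap': 85.43418369745906}
scene {'fx': 476.397637348354, 'fy': 476.397637348354, 'cx': 280.7894737448783, 'cy': 216.92595675137088, 'position': array([1136.61849244,  622.45764527,  622.82593966]), 'attitude': array([ 54.72994023,   0.25590888, 136.41599118])}
side {'fx': 435.31364866574444, 'fy': 435.31364866574444, 'cx': 268.3290023962394, 'cy': 205.39355996401332, 'position': array([ 48.94102874, 766.77383654, 725.26685183]), 'attitude': array([  52.61030104,   -0.82699337, -145.82715272])}
wrist {'fx': 325.19226210127806, 'fy': 325.19226210127806, 'cx': 271.2994528939181, 'cy': 209.2954543538975, 'T_tool_cam': array([[ 9.99999908e-01,  3.08321560e-04,  2.99391797e-04,
         3.85272603e-02],
       [ 3.87058555e-04, -9.48881208e-01, -3.15633180e-01,
        -8.03026737e+01],
       [ 1.86770736e-04,  3.15633266e-01, -9.48881239e-01,
        -1.43260702e+02],
       [ 0.00000000e+00,  0.00000000e+00,  0.00000000e+00,
         1.00000000e+00]])}
```

View pics/scene0.png

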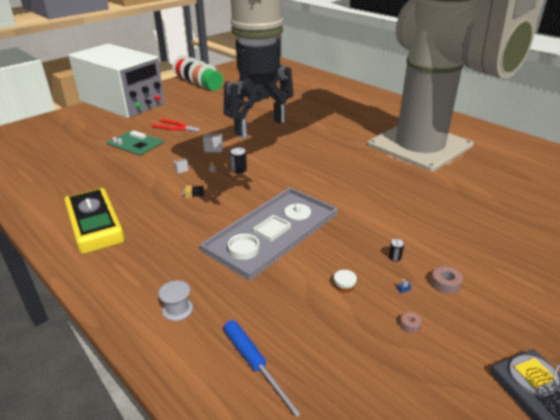

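View pics/wrist0.png

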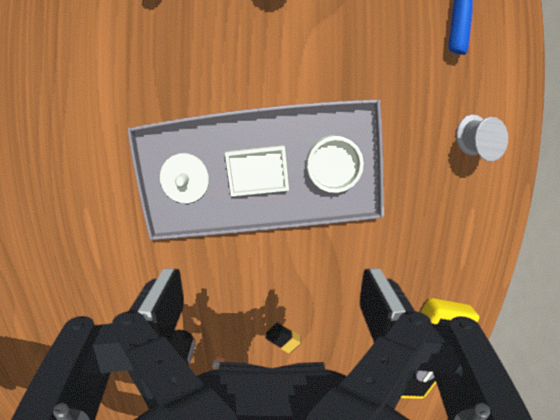

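Run:
```python
from h import *
s=sense()
for q in ['capacitor','choke','heatsink','small_capacitor','small_choke','small_heatsink','cup_nest','post_nest','pocket_nest','kit_tray']:
    z=4 if 'nest' in q else 0
    for c in ['scene','side','wrist']:
        for d in place_of(c,q)[:2]:
            if d['confidence']>.3: print(q,c,np.round(d['at']),round(d['confidence'],2),np.round(hit(c,d['at'],z,s)[:2],1))
print(sense()['time'])
```

```text
capacitor scene [170. 239.] 0.66 [ 463.  -248.5]
capacitor scene [228. 272.] 0.56 [5.741e+02 5.000e-01]
capacitor side [179. 345.] 0.68 [ 458.  -262.6]
capacitor wrist [338. 178.] 0.56 [ 455.8 -252.7]
choke scene [282. 444.] 0.74 [455.7 352.1]
choke side [319. 210.] 0.74 [455.6 359.9]
choke wrist [338. 179.] 0.67 [ 457.7 -252.1]
heatsink scene [151. 211.] 0.52 [ 453.6 -385.8]
heatsink side [163. 369.] 0.52 [ 437.7 -390.7]
small_capacitor scene [256. 391.] 0.87 [464.5 236.3]
small_capacitor scene [324. 411.] 0.63 [589.2 367.5]
small_capacitor side [283. 240.] 0.63 [466.2 246.2]
small_choke scene [324. 409.] 0.55 [592.5 366.6]
small_choke side [294. 158.] 0.62 [591.7 373.6]
small_heatsink scene [173. 180.] 0.57 [ 584.4 -343.9]
small_heatsink side [156. 325.] 0.46 [ 572.  -348.2]
cup_nest scene [248. 245.] 0.71 [666.3  16.9]
cup_nest scene [228. 269.] 0.7 [582.3  -2.5]
cup_nest side [198. 233.] 0.72 [669.7  10.9]
cup_nest wrist [162. 330.] 0.91 [666.8  15.6]
post_nest scene [212. 298.] 0.74 [4.929e+02 1.000e-01]
post_nest side [218. 290.] 0.74 [493.4  -7. ]
post_nest side [209. 260.] 0.42 [577.7   6.9]
post_nest wrist [177. 181.] 0.68 [491.7  -2.5]
pocket_nest side [208. 261.] 0.89 [580.8   2.1]
pocket_nest wrist [171. 253.] 0.75 [577.9   4. ]
kit_tray scene [231. 272.] 0.66 [583.2   8. ]
kit_tray side [211. 262.] 0.9 [573.    7.5]
1.65
```

The wrist view shows the tray nearly along x: post at (178,182), pocket at (171,256), cup at (163,334). In the scene view the large capacitor is at (239,160), the heat sink at (213,142) and the choke at (446,280). I'm moving over the capacitor and heat sink.

Request:
apply_moves(
  targets="0 0 0 -5 7.5 0 8.5; 0 0 0 -15 30 0 8.5; 0 0 0 -15 30 0 8.5; 0 0 0 -15 30 0 8.5; 0 0 0 -15 30 0 8.5",
  force=40,
)

```text
time: 2.15
tool_pos: [485.7, -223.9, 231.5]
tcp_rot: [180.0, -0.0, 0.0]
ft_force: [1.3, -1.3, 0.1]
finger_gap: 84.9
```

Request:
apply_moves(
  targets="0 0 0 -4 8 0 8.5; 0 0 0 -4 8 0 8.5; 0 0 0 -4 8 0 8.5; 0 0 0 -4 8 0 8.5; 0 0 0 -4 8 0 8.5",
)

```text
time: 2.65
tool_pos: [447.2, -301.6, 231.3]
tcp_rot: [-180.0, -0.0, 0.0]
ft_force: [0.3, -0.2, 0.7]
finger_gap: 85.0
```

Run:
```python
from h import *
s=sense()
save('wrist','wrist1.png')
for q in ['capacitor','heatsink','small_heatsink','small_capacitor']:
        for f in (place_of,recognise):
          for d in f('wrist',q)[:2]:
            z=0 if f is place_of else 25
            if d['confidence']>.3: print(q,f.__name__,np.round(d['at']),round(d['confidence'],2),np.round(hit('wrist',d['at'],z,s)[:2],1))
```

```text
capacitor call [132. 282.] 0.75 [ 458.8 -252.5]
capacitor call [135. 285.] 0.71 [ 461.5 -253.5]
heatsink call [249. 264.] 0.66 [ 437.2 -398.4]
heatsink call [253. 263.] 0.96 [ 436.9 -392.7]
small_heatsink call [218. 370.] 0.78 [ 572.4 -357.9]
small_heatsink call [225. 373.] 0.74 [ 568.  -357.3]
```

View pics/wrist1.png

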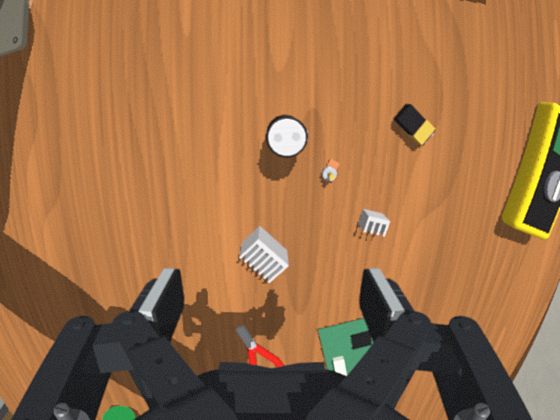

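Capacitor top is at about (137,287), the large heat sink at (255,264) and the small one at (222,375). I'll zoom on the heat sink to get its yaw.

Run:
```python
from h import *
im=cv2.imread('pics/wrist1.png')
cv2.imwrite('pics/c1.png',cv2.resize(im[210:300,220:310],None,fx=6,fy=6,interpolation=cv2.INTER_CUBIC))
s=sense()
g=im[105:165,255:320]; hsv=cv2.cvtColor(g,cv2.COLOR_BGR2HSV)
m=((hsv[...,1]<40)&(hsv[...,2]>150)).astype(np.uint8)
c=max(cv2.findContours(m,0,2)[0],key=cv2.contourArea); e=cv2.fitEllipse(c)
at=(e[0][1]+105,e[0][0]+255); print(at,e, hit('wrist',at,55,s))
```

```text
(136.7660846710205, 286.5155563354492) ((31.51555633544922, 31.766084671020508), (36.28200149536133, 36.79426193237305), 95.0297622680664) [ 461.81484544 -253.11733528   55.        ]
```

View pics/c1.png

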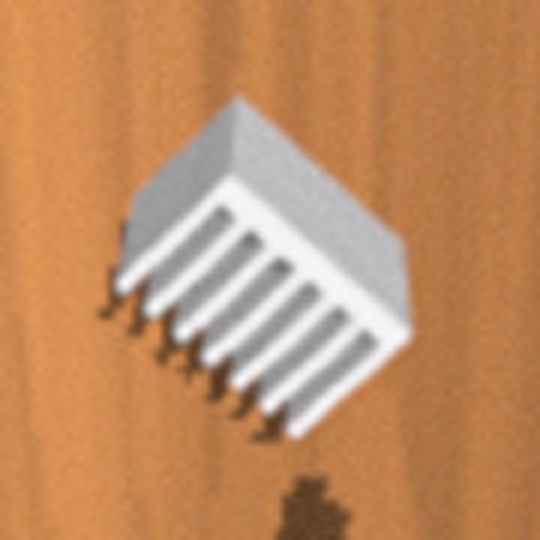

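The crop shows the heat sink's white top face with corners near (237,172), (412,332), (295,438) and (117,292). The plate is on the upper-right side.

Run:
```python
from h import *
s=sense()
P=np.array([hit('wrist',(210+(y+.5)/6-.5,220+(x+.5)/6-.5),42,s)[:2] for x,y in [(237,172),(412,332),(295,438),(117,292)]])
print(P.round(1),P.mean(0).round(1))
y=((P[0]+P[1])-(P[2]+P[3]))/2; x=((P[1]+P[2])-(P[0]+P[3]))/2
print(np.linalg.norm(x),np.linalg.norm(y),np.degrees(np.arctan2(*x[::-1])),np.degrees(np.arctan2(*y[::-1])))
cup,post=np.array([667.5,14.5]),np.array([492.7,-3])
im=cv2.imread('pics/wrist0.png'); w=[]
s0=dict(s,tool_pos=[599.42,0.09,230.2],tcp_rot=[180,0,0])
for n,at,z in [('cup rim',(163,334),22),('post disc',(178,182.5),8),('pocket rim',(171.5,257),16)]:
    print(n,hit('wrist',at,z,s0).round(1))
hsv=cv2.cvtColor(im,cv2.COLOR_BGR2HSV)
m=((hsv[...,1]<60)&(hsv[...,2]>190)).astype(np.uint8); m[:110]=0; m[240:]=0; m[:,400:]=0
for c in cv2.findContours(m,0,2)[0]:
    if cv2.contourArea(c)>300: print(cv2.fitEllipse(c),cv2.minAreaRect(c))
T=[hit('wrist',a,18,s0)[:2] for a in [(130,131),(101,380),(215,382),(239,152)]]
T=np.array(T);print(T.round(1),T.mean(0),[np.degrees(np.arctan2(*(T[i]-T[j])[::-1])) for i,j in [(1,0),(2,3)]])
```

```text
[[ 433.3 -366.4]
 [ 466.5 -400.1]
 [ 443.9 -424. ]
 [ 410.  -391.6]] [ 438.4 -395.5]
47.15350055046385 33.647032243534824 -44.5788230773553 46.91591361325153
cup rim [668.8  17.5  22. ]
post disc [494.6  -2.2   8. ]
pocket rim [583.3   6.1  16. ]
((183.77655029296875, 177.5697021484375), (47.62305450439453, 49.925750732421875), 145.93612670898438) ((184.0, 177.5), (49.0, 48.0), 90.0)
((257.12353515625, 169.5445098876953), (52.72403335571289, 71.20099639892578), 82.4345932006836) ((256.72772216796875, 170.2772216796875), (45.47319793701172, 60.299259185791016), 84.2894058227539)
((335.0938720703125, 163.6388397216797), (55.133766174316406, 56.505672454833984), 18.924528121948242) ((335.0, 164.0), (55.154327392578125, 56.56854248046875), 45.0)
[[437.4  58.7]
 [720.3  89.1]
 [732.8 -45.1]
 [450.2 -76.9]] [585.19077977   6.42216814] [np.float64(6.13189170321734), np.float64(6.41791765590578)]
```

Request:
apply_moves(
  targets="0 0 0 1.4 -4.8 0 8.5; 0 0 0 1.4 -4.8 4 8.5; 0 0 0 1.4 -4.8 9 8.5; 0 0 0 1.4 -4.8 12 8.5; 0 0 0 1.4 -4.8 13 8.5",
)

```text
time: 3.6
tool_pos: [458.3, -252.5, 97.1]
tcp_rot: [-179.8, 0.3, 0.0]
ft_force: [-0.6, 0.3, -0.9]
finger_gap: 85.1
```

Request:
apply_moves(
  targets="0 0 0 0 0 3 8.5; 0 0 0 0 0 6 8.5; 0 0 0 0 0 7.5 8.5; 0 0 0 0 0 8.4 8.5; 0 0 0 0 0 8.4 6",
)

```text
time: 4.1
tool_pos: [460.7, -254.4, 17.2]
tcp_rot: [-180.0, 0.0, -0.0]
ft_force: [0.0, -0.9, -0.2]
finger_gap: 72.8
```

Request:
apply_moves(
  targets="0 0 0 0 0 0 3.5; 0 0 0 0 0 0 3.5; 0 0 0 0 0 0 3.5; 0 0 0 0 0 0 3.5; 0 0 0 0 0 0 3.5",
  force=50,
)

```text
time: 4.6
tool_pos: [462.0, -255.3, 19.2]
tcp_rot: [179.9, -0.1, 0.0]
ft_force: [-0.2, -0.2, 5.8]
finger_gap: 40.8
```

Request:
apply_moves(
  targets="0 0 0 0 0 -3 3.5; 0 0 0 0 0 -8 3.5; 0 0 0 0 0 -12 3.5; 0 0 0 3 -3.9 -12 3.5; 0 0 0 6 -7.8 -12 3.5",
)

```text
time: 5.1
tool_pos: [522.6, -177.3, 140.7]
tcp_rot: [179.9, -0.3, -0.2]
ft_force: [0.7, -0.2, -2.1]
finger_gap: 41.3
```

Request:
apply_moves(
  targets="0 0 0 3 -3.9 0 3.5; 0 0 0 6 -7.8 0 3.5; 0 0 0 9 -11.6 0 3.5; 0 0 0 12 -15.5 0 3.5; 0 0 0 14.8 -19.2 0 3.5",
)

```text
time: 5.6
tool_pos: [669.9, 17.7, 137.8]
tcp_rot: [180.0, -0.0, 0.0]
ft_force: [0.5, 0.3, -0.2]
finger_gap: 41.2
```

Run:
```python
from h import *
for i in range(3):
    s=sense(); print(s['time'],s['tool_pos'],s['tcp_rot'],s['finger_gap'],s['ft_force'])
    save('wrist',f'wrist2_{i}.png')
for q in ['capacitor','cup_nest','pocket_nest']:
    for d in place_of('wrist',q)[:2]: print(q,np.round(d['at']),d['confidence'],hit('wrist',d['at'],4,s))
```

```text
5.6 [669.89428878  17.67724056 137.83097718] [ 1.79999473e+02 -4.67781685e-02  1.65234720e-02] 41.19824298829539 [ 0.46402667  0.3468322  -0.20870497]
5.65 [672.46895367  23.92732078 137.16382634] [-1.79800699e+02 -1.39724232e-01  2.07934046e-01] 40.61243310870607 [-5.37197985  2.9026073  -1.36279276]
5.7 [670.82038449  21.13896985 136.9638922 ] [-1.79892835e+02 -5.45842187e-02  2.80112686e-01] 40.864136992743 [-1.3213466  -0.89151978 -1.95481875]
capacitor [249. 269.] 0.94 [668.9726145 -28.9873561   4.       ]
cup_nest [201. 270.] 0.62 [669.9436382   17.38198219   4.        ]
pocket_nest [212. 178.] 0.86 [584.51345726   7.30518879   4.        ]
```

View pics/wrist2_2.png

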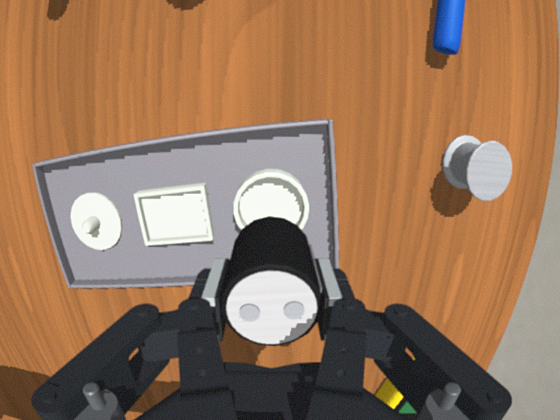

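The capacitor hangs upright in the jaws with the cup visible behind it at (200,270). Lowering.

Request:
apply_moves(
  targets="0 0 0 -0.05 0.2 3 3.5; 0 0 0 -0.05 0.2 6 3.5; 0 0 0 -0.05 0.2 8 3.5; 0 0 0 -0.05 0.2 8.5 3.5; 0 0 0 -0.05 0.2 8.5 3.5",
)

```text
time: 6.4
tool_pos: [667.3, 12.5, 51.9]
tcp_rot: [180.0, 0.1, -0.1]
ft_force: [-0.3, -0.1, -0.6]
finger_gap: 40.9
```

Request:
apply_moves(
  targets="0 0 0 0 0 0.8 3.5; 0 0 0 0 0 1.6 3.5; 0 0 0 0 0 2.2 3.5; 0 0 0 0 0 2.5 3.5; 0 0 0 0 0 2.5 3.5",
)

```text
time: 6.9
tool_pos: [668.3, 13.7, 27.4]
tcp_rot: [180.0, 0.0, 0.0]
ft_force: [-0.1, 0.3, -2.1]
finger_gap: 40.9
```

Run:
```python
from h import *
s=sense(); print(s['time'],s['tool_pos'],s['tcp_rot'],s['finger_gap'],s['ft_force'])
save('wrist','wrist3.png');a=save('side','side3.png')
cv2.imwrite('pics/side3c.png',cv2.resize(a[130:260,170:340,::-1],None,fx=4,fy=4,interpolation=cv2.INTER_CUBIC))
```

```text
6.9 [668.27616308  13.72941653  27.3684158 ] [1.79998741e+02 2.44345539e-03 1.01953377e-02] 40.930852807113816 [-0.07403736  0.29713384 -2.11029355]
```

View pics/side3c.png

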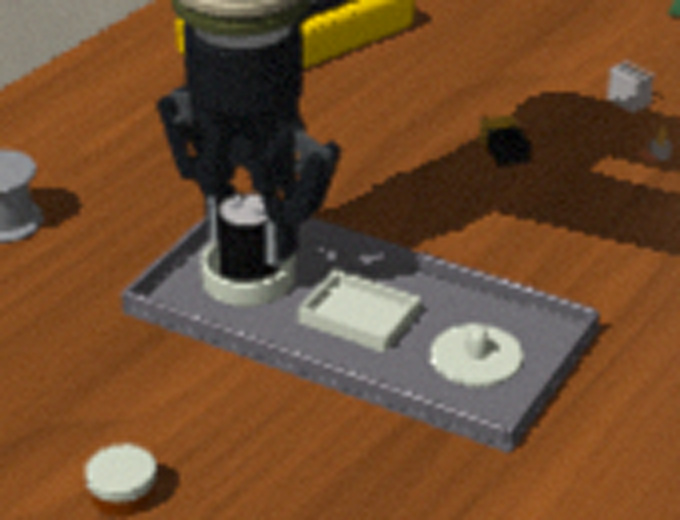

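The capacitor is inside the cup rim at crop (245,265). I'm centring it by 2 mm and lowering to contact.

Request:
apply_moves(
  targets="0 0 0 0.1 -0.2 0 3.5; 0 0 0 0.1 -0.2 0.1 3.5; 0 0 0 0.1 -0.2 0.2 3.5; 0 0 0 0.1 -0.2 0.2 3.5; 0 0 0 0.1 -0.2 0.2 3.5",
)

```text
time: 7.5
tool_pos: [669.6, 15.9, 27.2]
tcp_rot: [-180.0, -0.0, 0.0]
ft_force: [-7.2, -0.6, 11.9]
finger_gap: 41.1
```

Request:
apply_moves(
  targets="0 0 0 0 0 0 6.5; 0 0 0 0 0 0 6.5; 0 0 0 0 0 0 6.5; 0 0 0 0 0 -3 6.5; 0 0 0 0 0 -8 6.5",
)

```text
time: 8.0
tool_pos: [665.4, 15.8, 100.5]
tcp_rot: [-180.0, 0.6, -0.0]
ft_force: [1.7, -0.4, -0.7]
finger_gap: 64.8
```

Request:
apply_moves(
  targets="0 0 0 0 0 -5 7; 0 0 0 0 0 -8 7; 0 0 0 -3 3 -10 7; 0 0 0 -6 6 -10 7; 0 0 0 -6 6 -10 7",
)

```text
time: 8.5
tool_pos: [606.6, -47.4, 205.4]
tcp_rot: [179.9, 0.1, -0.2]
ft_force: [-0.2, 0.6, -0.5]
finger_gap: 70.2
```

Run:
```python
from h import *
s=sense(); print(s['time'],s['tool_pos'],s['tcp_rot'],s['finger_gap'],s['ft_force'])
save('wrist','wrist4.png')
for d in place_of('wrist','capacitor')[:2]: print(np.round(d['at']),d['confidence'],hit('wrist',d['at'],8,s))
```

```text
8.5 [606.64127077 -47.3931247  205.41617154] [ 1.79922427e+02  7.13067333e-02 -1.55628023e-01] 70.22804511498343 [-0.22891933  0.55667201 -0.47541924]
[116. 330.] 0.75 [668.17657605  21.43705688   8.        ]
```

View pics/wrist4.png

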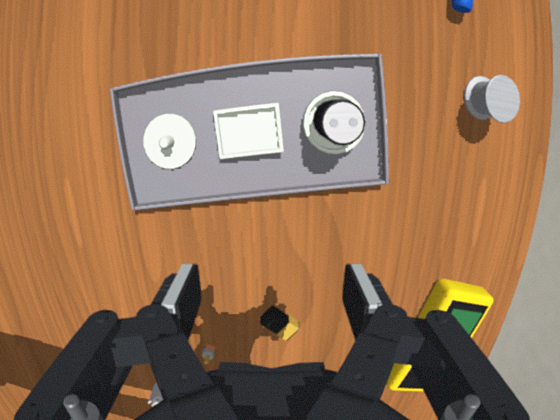

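The capacitor stands in the cup (top at (122,340)). Next is the heat sink.

Request:
apply_moves(
  targets="0 0 -0.14 -2.1 4.4 0 7; 0 0 -0.28 -4.2 8.8 0 7; 0 0 -0.42 -6.3 13.2 0 7; 0 0 -0.56 -8.4 17.6 0 7; 0 0 -0.7 -10.5 22 0 7",
)

```text
time: 9.1
tool_pos: [506.5, -261.1, 205.2]
tcp_rot: [180.0, -0.0, 40.0]
ft_force: [1.2, -0.1, -0.5]
finger_gap: 70.0
```

```bash
python3 - <<'E'
from h import *
im=cv2.imread('pics/wrist4.png')
s4=dict(tool_pos=[606.6,-47.4,205.4],tcp_rot=[180,0,0])
print('cap top',hit('wrist',(121.5,340.5),63,s4),'cup rim',hit('wrist',(123,334.5),22,s4))
s=sense(); print(s['tool_pos'],s['tcp_rot'])
cat="""def to(x,y,yaw,z=None):
    s=sense(); Rt=R.from_euler('xyz',s['tcp_rot'],degrees=True)
    p=np.array(s['tool_pos']); t=np.array([x,y,p[2] if z is None else z])
    print(s['time'],p.round(1),np.round(s['tcp_rot'],1),round(s['finger_gap'],1),np.round(s['ft_force'],1))
    d=(Rt.inv()*R.from_euler('xyz',[180,0,yaw],degrees=True)).as_rotvec()
    print('turn',d.round(3),'shift cm',(Rt.inv().apply(t-p)/10).round(2))
"""
open('h.py','a').write(cat)
E
python3 -c "
from h import *
to(438.4,-395.5,46)"
```

```text
cap top [667.03721942  19.63534034  63.        ] cup rim [669.59716027  15.96513476  22.        ]
[ 506.51776507 -261.0714408   205.16377282] [ 1.79989088e+02 -2.63470422e-02  3.99528938e+01]
9.1 [ 506.5 -261.1  205.2] [180.  -0.  40.] 70.0 [ 1.2 -0.1 -0.5]
turn [ 0.    -0.    -0.106] shift cm [-1.385e+01  5.930e+00 -1.000e-02]
```

Request:
apply_moves(
  targets="0 0 -0.1 -4 1.7 1 7; 0 0 -0.1 -8.5 3.6 2 7; 0 0 -0.1 -12.5 5.3 3 7; 0 0 -0.1 -13.8 5.9 4 7; 0 0 -0.1 -13.8 5.9 4 7",
)

```text
time: 9.6
tool_pos: [436.6, -394.2, 162.9]
tcp_rot: [-179.8, -0.0, 45.1]
ft_force: [-0.8, 0.7, 0.2]
finger_gap: 69.9
```

Run:
```python
from h import *
to(438.4,-395.5,46)
a=save('wrist','wrist5.png')
cv2.imwrite('pics/c5.png',cv2.resize(a[110:310,170:370,::-1],None,fx=3,fy=3,interpolation=cv2.INTER_CUBIC))
```

```text
9.6 [ 436.6 -394.2  162.9] [-179.8   -0.    45.1] 69.9 [-0.8  0.7  0.2]
turn [-0.003 -0.    -0.015] shift cm [ 0.04  0.22 -0.  ]
```

View pics/c5.png

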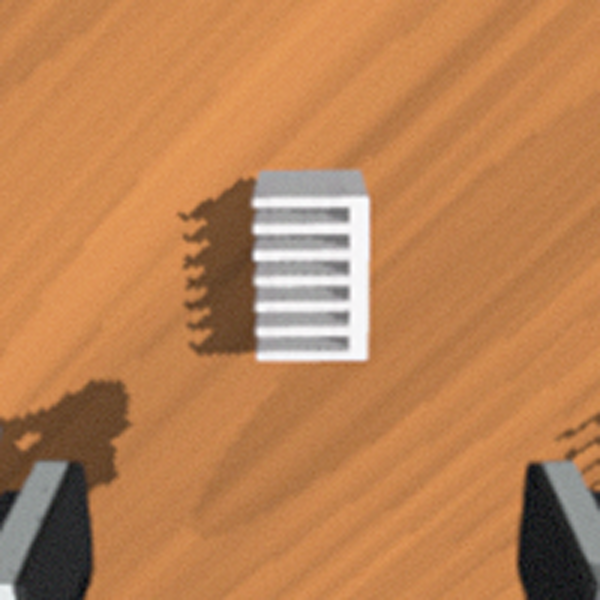

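The heat sink sits square to the jaws, with its top face spanning (253..369, 196..360) in the crop.

Run:
```python
from h import *
s=sense()
c=[hit('wrist',(110+y/3,170+x/3),42,s)[:2] for x,y in [(253,196),(369,196),(370,360),(257,360)]]
m=np.mean(c,0); e=((c[1]+c[0])-(c[2]+c[3]))/2; print(m,np.linalg.norm(e),np.degrees(np.arctan2(*e[::-1]))-90)
to(m[0],m[1],46,12)
```

```text
[ 440.38251899 -393.26070629] 49.03371882823583 46.17934993532481
9.65 [ 437.6 -393.2  163.9] [-179.9   -0.    45.2] 69.8 [ 0.  -0.1  0. ]
turn [-0.002 -0.001 -0.014] shift cm [ 0.18  0.24 15.19]
```

Request:
apply_moves(
  targets="0 0 -0.01 0.2 0.2 4 7; 0 0 -0.01 0.2 0.2 8 7; 0 0 -0.01 0.2 0.2 11 7; 0 0 -0.01 0.2 0.2 13.5 7; 0 0 -0.01 0.2 0.2 15.2 7",
)

```text
time: 10.15
tool_pos: [441.4, -391.1, 11.5]
tcp_rot: [-179.9, -0.0, 46.0]
ft_force: [-0.1, -0.4, -0.7]
finger_gap: 70.0
```

Request:
apply_moves(
  targets="0 0 0 0 0 0 4.5; 0 0 0 0 0 0 2.5; 0 0 0 0 0 0 2.5; 0 0 0 0 0 0 2.5; 0 0 0 0 0 0 2.5",
  force=50,
)

```text
time: 10.65
tool_pos: [441.7, -394.6, 15.4]
tcp_rot: [179.8, -0.0, 45.8]
ft_force: [1.3, 1.4, 6.4]
finger_gap: 31.0
```

Request:
apply_moves(
  targets="0 0 0 0 0 -2 2.5; 0 0 0 0 0 -5 2.5; 0 0 0 0 0 -8 2.5; 0 0 0 0 0 -11 2.5; 0 0 0 0 0 -12 2.5",
)

```text
time: 11.15
tool_pos: [441.9, -395.3, 137.8]
tcp_rot: [179.6, 0.0, 45.8]
ft_force: [-0.0, -1.1, -0.8]
finger_gap: 30.4
```

```bash
python3 -c "
from h import *
to(583,6,96)"
```

```text
11.15 [ 441.9 -395.3  137.8] [179.6   0.   45.8] 30.4 [-0.  -1.1 -0.8]
turn [ 0.006  0.003 -0.875] shift cm [ 38.62 -17.83  -0.13]
```

Request:
apply_moves(
  targets="0 0 -0.1 4.2 -1.95 0 2.5; 0 0 -0.2 8.4 -3.9 0 2.5; 0 0 -0.3 12.6 -5.8 0 2.5; 0 0 -0.4 16.8 -7.8 0 2.5; 0 0 -0.5 21 -9.7 0 2.5",
)

```text
time: 11.65
tool_pos: [516.8, -173.4, 132.4]
tcp_rot: [-180.0, -0.0, 74.7]
ft_force: [1.0, -0.4, -1.5]
finger_gap: 31.4
```

```bash
python3 -c "
from h import *
to(583,6,96)"
```

```text
11.65 [ 516.8 -173.4  132.4] [-180.    -0.    74.7] 31.4 [ 1.  -0.4 -1.5]
turn [-0.001 -0.    -0.372] shift cm [19.05  1.65  0.  ]
```

Request:
apply_moves(
  targets="0 0 -0.1 4.5 0.4 0 2.5; 0 0 -0.2 9 0.8 0 2.5; 0 0 -0.3 13.5 1.2 0 2.5; 0 0 -0.372 18 1.5 0 2.5; 0 0 -0.372 19 1.6 0 2.5",
)

```text
time: 12.15
tool_pos: [583.6, 7.9, 132.4]
tcp_rot: [-180.0, -0.1, 96.2]
ft_force: [0.4, -1.0, -1.6]
finger_gap: 30.9
```

Request:
apply_moves(
  targets="0 0 0 0 0 0 2.5; 0 0 0 0 0 0 2.5; 0 0 0 0 0 0 2.5; 0 0 0 0 0 0 2.5; 0 0 0 0 0 0 2.5",
)

```text
time: 12.65
tool_pos: [583.1, 2.4, 133.3]
tcp_rot: [180.0, 0.0, 95.7]
ft_force: [0.8, -0.8, -1.3]
finger_gap: 31.0
```

Run:
```python
from h import *
to(583,6,96)
s=sense()
a=save('wrist','wrist6.png')
for d in place_of('wrist','pocket_nest')[:2]: print(np.round(d['at']),d['confidence'],hit('wrist',d['at'],4,s))
```

```text
12.65 [583.1   2.4 133.3] [180.    0.   95.7] 31.0 [ 0.8 -0.8 -1.3]
turn [ 0.     0.    -0.005] shift cm [ 0.36  0.03 -0.  ]
[202. 278.] 0.64 [585.56687557   7.27043085   4.        ]
```

View pics/wrist6.png

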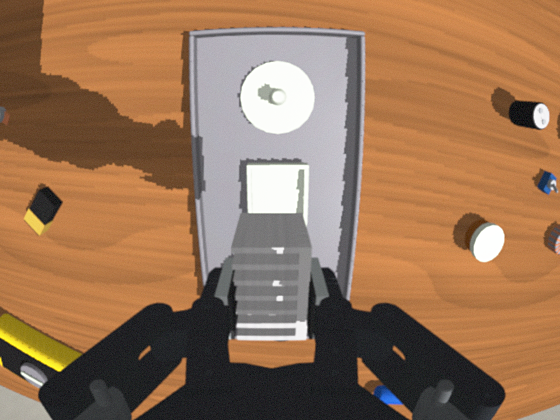

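The held heat sink is square to the pocket, which is visible above it at (190,277). Lowering with a small correction.

Request:
apply_moves(
  targets="0 0 -0.005 0.38 0.15 3 2.5; 0 0 -0.005 0.38 0.15 6 2.5; 0 0 -0.005 0.38 0.15 8 2.5; 0 0 -0.005 0.38 0.15 9 2.5; 0 0 -0.005 0.38 0.15 9 2.5",
)

```text
time: 13.25
tool_pos: [583.0, 7.5, 41.7]
tcp_rot: [-179.8, -0.0, 96.1]
ft_force: [0.0, -0.3, -0.4]
finger_gap: 31.3
```

Request:
apply_moves(
  targets="0 0 0 0 0 0 2.5; 0 0 0 0 0 0 2.5; 0 0 0 0 0 0 2.5; 0 0 0 0 0 0 2.5; 0 0 0 0 0 0 2.5",
)

```text
time: 13.75
tool_pos: [584.7, 7.5, 43.8]
tcp_rot: [180.0, 0.0, 96.1]
ft_force: [0.2, 0.2, -1.2]
finger_gap: 31.4
```

Run:
```python
from h import *
for i in range(4):
    to(584.5,6.2,96.1)
    a=save('scene','scene7.png') if i%2 else save('side','side7.png')
a=cv2.imread('pics/scene7.png')[170:290,190:350];b=cv2.imread('pics/side7.png')[150:270,180:340]
cv2.imwrite('pics/c7.png',cv2.resize(np.hstack([a,b]),None,fx=2.5,fy=2.5,interpolation=cv2.INTER_CUBIC))
```

```text
13.75 [584.7   7.5  43.8] [180.    0.   96.1] 31.4 [ 0.2  0.2 -1.2]
turn [0.001 0.    0.   ] shift cm [-0.13 -0.03 -0.  ]
13.8 [584.5   7.5  43.7] [180.    0.   96.1] 31.3 [-0.5 -0.6 -0.7]
turn [0.001 0.    0.   ] shift cm [-0.13 -0.02  0.  ]
13.85 [584.4   7.5  43.5] [180.    0.   96.1] 31.1 [ 0.3  0.2 -1.8]
turn [0. 0. 0.] shift cm [-0.13 -0.01  0.  ]
13.9 [584.4   7.5  43.4] [180.    0.   96.1] 30.9 [-0.5 -0.4 -0.2]
turn [0. 0. 0.] shift cm [-0.13 -0.    0.  ]
```

View pics/c7.png

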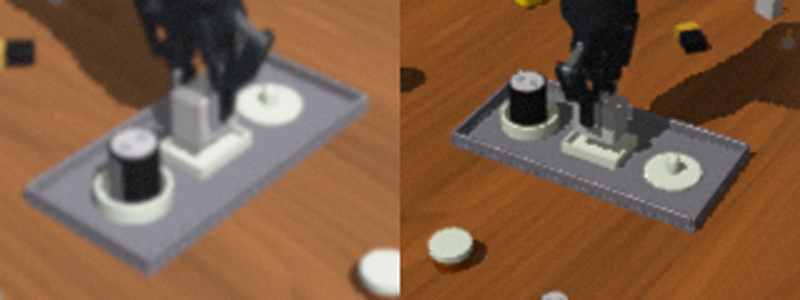

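In both views the heat sink is above the pocket and the capacitor stands in its cup. Lowering further.

Request:
apply_moves(
  targets="0 0 0 -0.1 0 0.6 2.5; 0 0 0 -0.1 0 1.2 2.5; 0 0 0 -0.1 0 1.7 2.5; 0 0 0 -0.1 0 2.1 2.5; 0 0 0 -0.1 0 2.1 2.5",
)

```text
time: 14.45
tool_pos: [584.3, 6.5, 23.4]
tcp_rot: [-180.0, -0.0, 96.1]
ft_force: [-7.8, 0.1, 13.9]
finger_gap: 30.9
```

Request:
apply_moves(
  targets="0 0 0 0 0 0 5.5; 0 0 0 0 0 0 5.5; 0 0 0 0 0 0 5.5; 0 0 0 0 0 -3 6; 0 0 0 0 0 -8 6",
)

```text
time: 14.95
tool_pos: [580.7, 6.8, 98.3]
tcp_rot: [-179.5, -0.1, 96.1]
ft_force: [0.6, 0.7, 0.3]
finger_gap: 60.0
```

Request:
apply_moves(
  targets="0 0 0 0 0 -5 8.5; 0 0 0 3 0 -10 8.5; 0 0 0.1 7.5 0 -12 8.5; 0 0 0.2 12 0 -12 8.5; 0 0 0.3 12 0 -12 8.5",
)

```text
time: 15.45
tool_pos: [571.6, 131.4, 224.3]
tcp_rot: [179.9, -0.2, 79.0]
ft_force: [-0.1, -0.3, -0.6]
finger_gap: 85.1
```

Run:
```python
from h import *
to(455.6,356,70)
s=sense()
save('wrist','wrist8.png'); a=save('side','side8.png'); b=save('scene','scene8.png')
for q in ['choke','heatsink','pocket_nest','post_nest','capacitor','cup_nest']:
  for c in ['wrist','scene','side']:
    for d in place_of(c,q)[:1]: print(q,c,np.round(d['at']),round(d['confidence'],2),hit(c,d['at'],4 if 'nest' in q else 0 if q=='choke' else 8,s).round(1))
w=cv2.imread('pics/wrist8.png')
o=np.hstack([w[60:300,180:420],cv2.resize(b[170:290,190:310,::-1],(240,240),interpolation=2),cv2.resize(a[150:270,200:320,::-1],(240,240),interpolation=2)])
cv2.imwrite('pics/c8.png',o)
```

```text
15.45 [571.6 131.4 224.3] [179.9  -0.2  79. ] 85.1 [-0.1 -0.3 -0.6]
turn [ 0.002 -0.004  0.156] shift cm [ 19.82 -15.69   0.03]
choke scene [284. 445.] 0.93 [459.8 355.3   0. ]
choke side [317. 209.] 0.67 [460.2 357.3   0. ]
heatsink wrist [208. 173.] 0.62 [585.7   8.8   8. ]
heatsink scene [229. 271.] 0.74 [585.    7.9   8. ]
heatsink side [210. 258.] 0.86 [579.7  16.8   8. ]
pocket_nest wrist [205. 172.] 0.86 [582.5   7.    4. ]
pocket_nest scene [229. 270.] 0.51 [583.4   2.5   4. ]
pocket_nest side [320. 211.] 0.56 [449.7 364.1   4. ]
post_nest wrist [136. 144.] 0.71 [494.2  -5.    4. ]
post_nest scene [210. 297.] 0.76 [490.7  -7.3   4. ]
post_nest side [220. 292.] 0.68 [486.4  -4.8   4. ]
capacitor wrist [266. 195.] 0.73 [665.8  14.2   8. ]
capacitor scene [250. 243.] 0.74 [675.5  22.    8. ]
capacitor side [198. 232.] 0.68 [668.5  16.7   8. ]
cup_nest wrist [267. 194.] 0.65 [669.3  10.6   4. ]
cup_nest scene [249. 244.] 0.79 [668.5  17.    4. ]
cup_nest side [198. 232.] 0.5 [670.3  11.9   4. ]
```

View pics/c8.png

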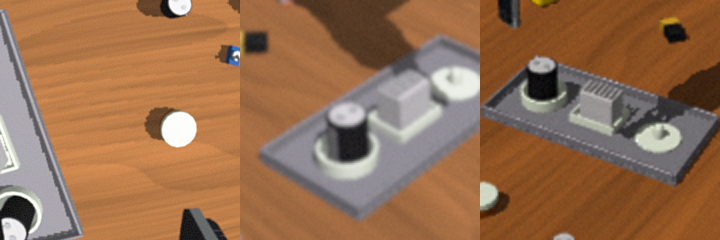

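Capacitor and heat sink both stand in their nests. On to the choke.

Request:
apply_moves(
  targets="0 0 0 3.9 -3.1 0.5 8.5; 0 0 0 7.8 -6.2 1 8.5; 0 0 0 11.7 -9.3 2 8.5; 0 0 0 15.6 -12.4 3 8.5; 0 0 0 19.5 -15.4 4 8.5",
)

```text
time: 17.0
tool_pos: [457.8, 346.7, 182.6]
tcp_rot: [180.0, -0.0, 78.9]
ft_force: [0.6, 0.3, 0.3]
finger_gap: 85.1
```

Request:
apply_moves(
  targets="0 0 0 0 0 1 8.5; 0 0 0 0 0 2 8.5; 0 0 0 0 0 3 8.5; 0 0 0 0 0 3 8.5; 0 0 0 0 0 3 8.5",
)

```text
time: 17.5
tool_pos: [459.6, 343.9, 152.5]
tcp_rot: [-180.0, 0.0, 78.8]
ft_force: [0.3, -0.2, 0.3]
finger_gap: 85.0
```

Run:
```python
from h import *
s=sense()
a=save('wrist','wrist9.png')
for d in place_of('wrist','choke')[:2]:
    p=hit('wrist',d['at'],0,s);print(np.round(d['at']),d['confidence'],p); 
to(p[0],p[1],79)
```

```text
[194. 285.] 0.8 [464.12406645 355.19322956   0.        ]
[270.  16.] 0.46 [494.74422756 -15.27694498   0.        ]
17.6 [459.8 344.5 153.4] [180.   -0.   78.8] 84.9 [-0.4  0.5 -0.5]
turn [ 0.001 -0.001 -0.003] shift cm [-3.461e+01  1.039e+01 -1.000e-02]
```

View pics/wrist9.png

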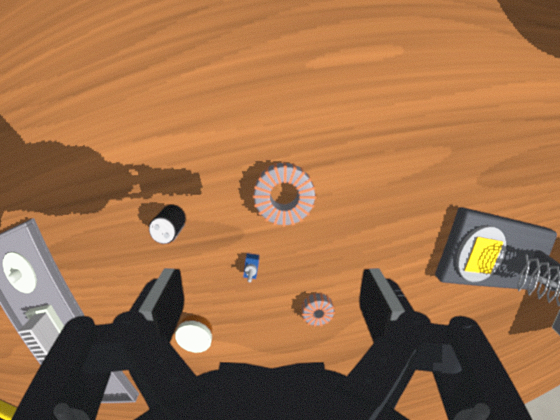

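The choke ring is at (195,285). The small choke (312,318) and the blue part (265,251) are clear of the jaw line.

Run:
```python
from h import *
s=sense()
for z in (0,11,20):
    p=hit('wrist',(195.5,285),z,s);print(z,p)
p=hit('wrist',(195.5,285),17,s)
to(p[0],p[1],79,2)
```

```text
0 [466.08312219 355.67516276   0.        ]
11 [462.90719702 355.81755548  11.        ]
20 [460.30871279 355.93405862  20.        ]
17.6 [459.8 344.5 153.4] [180.   -0.   78.8] 84.9 [-0.4  0.5 -0.5]
turn [ 0.001 -0.001 -0.003] shift cm [ 1.14 -0.1  15.14]
```

Request:
apply_moves(
  targets="0 0 0 1.1 -0.1 4 8.5; 0 0 0 1.1 -0.1 8 8.5; 0 0 0 1.1 -0.1 11 8.5; 0 0 0 1.1 -0.1 13 8.5; 0 0 0 1.1 -0.1 14.5 8.5",
)

```text
time: 18.1
tool_pos: [459.9, 355.4, 6.4]
tcp_rot: [-180.0, 0.0, 78.9]
ft_force: [1.0, -0.1, -0.3]
finger_gap: 85.2
```

Request:
apply_moves(
  targets="0 0 0 0 0 0.2 8.5; 0 0 0 0 0 0.4 8.5; 0 0 0 0 0 0.5 7; 0 0 0 0 0 0.5 6.3; 0 0 0 0 0 0.5 6.3",
)

```text
time: 18.6
tool_pos: [460.8, 356.5, 3.8]
tcp_rot: [179.9, -0.1, 78.9]
ft_force: [0.9, -0.7, -0.2]
finger_gap: 63.1
```

Run:
```python
from h import *
to(461,356,79,2)
save('wrist','wrist10.png')
to(461,356,79,2)
a=save('side','side10.png')
w=cv2.imread('pics/wrist10.png')
cv2.imwrite('pics/c10.png',np.hstack([w[120:400,130:430],cv2.resize(a[270:360,165:265,::-1],(311,280),interpolation=2)]))
```

```text
18.6 [460.8 356.5   3.8] [ 1.799e+02 -1.000e-01  7.890e+01] 63.1 [ 0.9 -0.7 -0.2]
turn [ 0.001 -0.001 -0.001] shift cm [-0.05  0.03  0.18]
18.65 [460.6 356.4   3.6] [ 1.799e+02 -1.000e-01  7.890e+01] 63.1 [ 0.3 -0.6 -0. ]
turn [ 0.001 -0.001 -0.001] shift cm [-0.03  0.05  0.16]
```

View pics/c10.png

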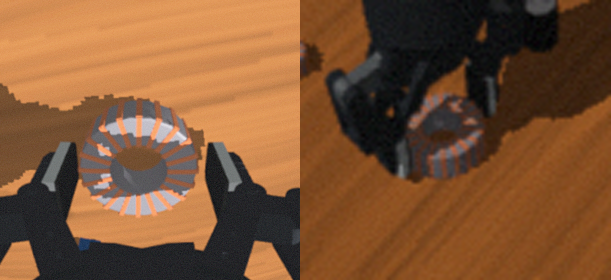

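The choke sits between the open jaws, and the fingertips reach past its mid-height. Checking centring, then closing.

Run:
```python
from h import *
s=sense()
for d in place_of('wrist','choke')[:1]:
    p=hit('wrist',d['at'],0,s);print(np.round(d['at']),d['confidence'],p); to(p[0],p[1],79)
m=camera_model('wrist'); T=np.array(m['T_tool_cam'])
for pt in [(31,0,-12),(-31,0,-12),(31,0,-24)]:
    c=np.linalg.inv(T)@np.r_[pt,1]; v=np.array([c[0],-c[1],-c[2]]); th=np.arctan2(np.hypot(v[0],v[1]),v[2]); k=th*m['fx']/np.hypot(v[0],v[1]); print(pt,'crop px',m['cx']+k*v[0]-130,m['cy']+k*v[1]-120)
```

```text
[268. 269.] 0.86 [459.43673219 354.41260868   0.        ]
18.75 [460.3 356.3   3.2] [180.   -0.   78.9] 62.6 [ 0.3 -0.4 -0.4]
turn [ 0.001 -0.001 -0.001] shift cm [-0.2  -0.05 -0.  ]
(31, 0, -12) crop px 207.86311569784448 163.4346081111778
(-31, 0, -12) crop px 77.59022314328618 163.48942906132004
(31, 0, -24) crop px 212.61626569050475 177.26208843550705
```

Centred within 2 mm. Closing and lifting.

Request:
apply_moves(
  targets="0 0 0 0 0 0 4.8; 0 0 0 0 0 0 4.8; 0 0 0 0 0 0 4.8; 0 0 0 0 0 0 4.8; 0 0 0 0 0 0 4.8",
  force=50,
)

```text
time: 19.25
tool_pos: [460.5, 356.4, 3.6]
tcp_rot: [180.0, -0.0, 78.9]
ft_force: [-0.6, -0.3, 6.1]
finger_gap: 52.1
```

Request:
apply_moves(
  targets="0 0 0 0 0 -1 4.8; 0 0 0 0 0 -3 4.8; 0 0 0 0 0 -6 4.8; 0 0 0 0 0 -9 4.8; 0 0 0 0 0 -12 4.8",
)

```text
time: 19.75
tool_pos: [459.7, 355.9, 124.1]
tcp_rot: [-180.0, 0.0, 78.9]
ft_force: [-0.4, 0.5, -1.2]
finger_gap: 52.4
```

Run:
```python
from h import *
to(495,-2.5,79)
a=save('wrist','wrist11.png')
cv2.imwrite('pics/c11.png',a[120:400,100:460,::-1])
```

```text
19.75 [459.7 355.9 124.1] [-180.     0.    78.9] 52.4 [-0.4  0.5 -1.2]
turn [-0.     0.    -0.001] shift cm [-3.449e+01  1.035e+01  1.000e-02]
```

View pics/c11.png

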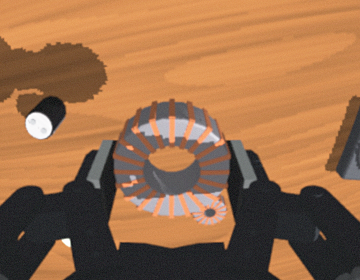

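The choke is held level. Carrying it to the post.

Request:
apply_moves(
  targets="0 0 0 -4.3 1.3 0 4.8; 0 0 0 -8.6 2.6 0 4.8; 0 0 0 -12.9 3.9 0 4.8; 0 0 0 -17.2 5.2 0 4.8; 0 0 0 -21.5 6.45 0 4.8",
)

```text
time: 20.3
tool_pos: [481.8, 131.0, 123.1]
tcp_rot: [180.0, -0.0, 78.9]
ft_force: [0.2, -0.0, -1.2]
finger_gap: 52.0
```

Request:
apply_moves(
  targets="0 0 0 -4.3 1.3 0 4.8; 0 0 0 -8.6 2.6 0 4.8; 0 0 0 -13 3.9 0 4.8; 0 0 0 -13 3.9 0 4.8; 0 0 0 -13 3.9 0 4.8",
)

```text
time: 20.8
tool_pos: [495.3, -3.4, 122.9]
tcp_rot: [180.0, -0.0, 78.7]
ft_force: [-0.2, 1.0, -1.5]
finger_gap: 52.1
```

Run:
```python
from h import *
to(495,-2.5,79)
s=sense()
a=save('wrist','wrist12.png')
cv2.imwrite('pics/c12.png',cv2.resize(a[140:360,150:400,::-1],None,fx=2.4,fy=2.4,interpolation=cv2.INTER_CUBIC))
for q in ('choke','post_nest'):
    for d in place_of('wrist',q)[:1]: print(q,np.round(d['at']),d['confidence'],hit('wrist',d['at'],4 if q!='choke' else s['tool_pos'][2]-4,s))
```

```text
20.8 [495.3  -3.4 122.9] [180.   -0.   78.7] 52.1 [-0.2  1.  -1.5]
turn [ 0.    -0.    -0.004] shift cm [ 0.08 -0.04  0.  ]
choke [270. 270.] 0.97 [495.77420141  -4.95974387 118.93787022]
post_nest [202. 268.] 0.92 [493.9900639   -6.63149162   4.        ]
```

View pics/c12.png

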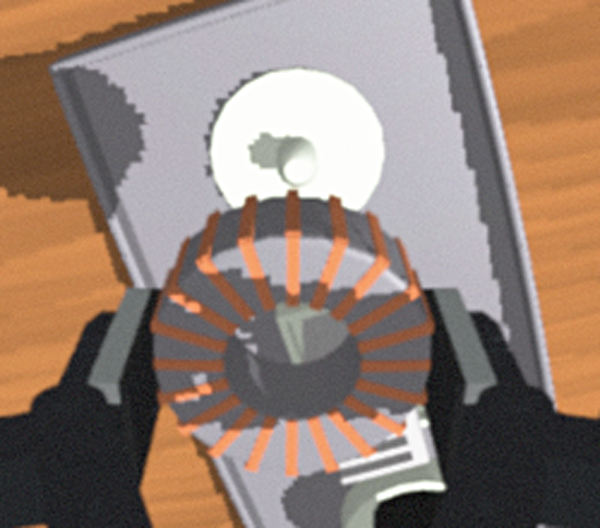

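The post disc is centred near crop (297,152) and the choke near column 293. Computing the residual.

Run:
```python
from h import *
s=sense()
p=hit('wrist',(140+152/2.4,150+297/2.4),8,s);print(p)
print('post tip',hit('wrist',(140+158/2.4,150+298/2.4),26,s))
to(p[0],p[1],79)
```

```text
[4.94911814e+02 1.23495799e-02 8.00000000e+00]
post tip [491.44792841   0.89122619  26.        ]
20.95 [495.1  -1.3 122.7] [-180.   -0.   79.] 52.4 [ 0.2  0.3 -1.7]
turn [-0. -0. -0.] shift cm [ 0.12 -0.05  0.  ]
```

Request:
apply_moves(
  targets="0 0 0 0.05 0 3 4.8; 0 0 0 0.05 0 6 4.8; 0 0 0 0.05 0 7.5 4.8; 0 0 0 0.05 0 8.5 4.8; 0 0 0 0.05 0 8.5 4.8",
)

```text
time: 21.45
tool_pos: [494.2, -0.8, 36.3]
tcp_rot: [-179.8, 0.0, 79.0]
ft_force: [0.1, -0.3, -0.5]
finger_gap: 52.2
```

Run:
```python
from h import *
for i in range(3):
    to(495,-1.5,79); a=save('wrist','wrist13.png')
b=save('side','side13.png')
A=cv2.resize(a[150:350,170:370,::-1],None,fx=2,fy=2,interpolation=2);B=cv2.resize(b[170:250,250:330,::-1],(400,400),interpolation=2)
cv2.imwrite('pics/c13.png',np.hstack([A,B]))
```

```text
21.45 [494.2  -0.8  36.3] [-179.8    0.    79. ] 52.2 [ 0.1 -0.3 -0.5]
turn [-0.003  0.     0.   ] shift cm [-0.06  0.09 -0.  ]
21.5 [495.1  -1.1  37.5] [-179.9    0.    79. ] 52.3 [-0.4 -0.2 -0.9]
turn [-0.001  0.    -0.   ] shift cm [-0.04 -0.    0.  ]
21.55 [495.9  -1.3  38.3] [180.  -0.  79.] 52.0 [-0.1 -0.1 -1.6]
turn [ 0.001 -0.    -0.   ] shift cm [-0.03 -0.08 -0.  ]
```

View pics/c13.png

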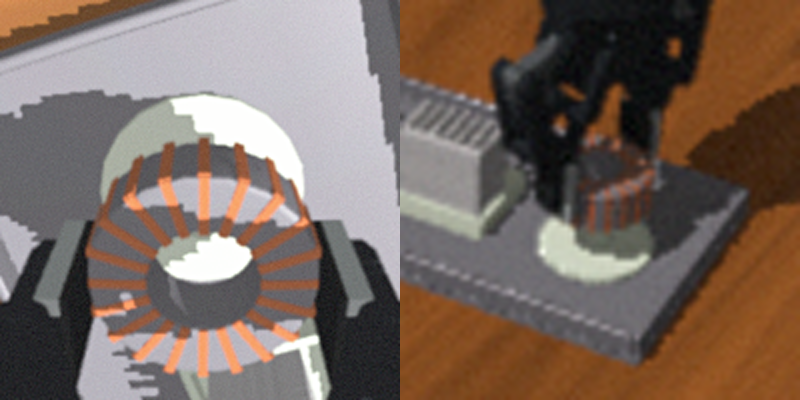

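In the wrist view the disc (columns 100–304) and choke (88–320) line up across the jaws. The side view suggests the choke sits a few mm to the right (−x), so I'm checking with the disc's far edge.

Run:
```python
from h import *
s=sense(); Rt=R.from_euler('xyz',s['tcp_rot'],degrees=True)
def t(p): return Rt.inv().apply(p-np.array(s['tool_pos'])).round(1)
print('tcp',s['tool_pos'],s['tcp_rot'])
print('disc far edge in tool',t(hit('wrist',(150+95/2,170+202/2),8,s)))
b=s['tool_pos'][2]-4
print('choke far bottom-edge/top-edge',t(hit('wrist',(150+146/2,170+202/2),b,s)),t(hit('wrist',(150+180/2,170+202/2),b+22,s)))
print('choke near top edge',t(hit('wrist',(150+372/2,170+204/2),b+22,s)))
print('L/R',t(hit('wrist',(150+285/2,170+88/2),b+20,s)),t(hit('wrist',(150+285/2,170+320/2),b+20,s)))
```

```text
tcp [496.51460294  -1.73962597  39.05303408] [ 1.79872673e+02 -1.12139122e-02  7.89461253e+01]
disc far edge in tool [ -0.9 -29.9  31. ]
choke far bottom-edge/top-edge [ -0.8 -24.9   3.9] [ -0.8 -25.6 -18.1]
choke near top edge [ -0.3  27.  -17.9]
L/R [-27.5   2.4 -16. ] [ 26.7   2.4 -16. ]
```

Aligned within about 2 mm. Lowering onto the post.

Request:
apply_moves(
  targets="0 0 0 0 0 0.5 4.8; 0 0 0 0 0 1 4.8; 0 0 0 0 0 1.5 4.8; 0 0 0 0 0 1.8 4.8; 0 0 0 0 0 1.8 4.8",
)

```text
time: 22.15
tool_pos: [494.7, -1.9, 18.9]
tcp_rot: [-179.9, 0.0, 78.9]
ft_force: [0.8, 0.1, -0.6]
finger_gap: 52.2
```

Request:
apply_moves(
  targets="0 0 0 0 0 0.3 4.8; 0 0 0 0 0 0.6 4.8; 0 0 0 0 0 0.8 4.8; 0 0 0 0 0 0.9 4.8; 0 0 0 0 0 0.9 4.8",
)

```text
time: 22.65
tool_pos: [495.4, -1.9, 11.5]
tcp_rot: [-180.0, 0.0, 78.9]
ft_force: [-5.4, -0.7, 11.5]
finger_gap: 52.0
```

Contact force is 11.5 N at the expected seated height (8 mm above the bench grasp). Releasing and backing off.

Request:
apply_moves(
  targets="0 0 0 0 0 0 6.2; 0 0 0 0 0 0 6.2; 0 0 0 0 0 0 6.2; 0 0 0 0 0 -2 6.2; 0 0 0 0 0 -6 6.2",
)

```text
time: 23.15
tool_pos: [492.1, -1.6, 67.8]
tcp_rot: [-179.6, 0.0, 78.9]
ft_force: [0.5, 0.2, -0.3]
finger_gap: 62.2
```

Request:
apply_moves(
  targets="0 0 0 0 0 -5 6.2; 0 0 0 0 0 -9 6.2; 0 0 0 -4 0 -12 6.2; 0 0 0 -8 3 -12 6.2; 0 0 0 -8 7 -12 6.2",
)

```text
time: 23.65
tool_pos: [549.4, -98.4, 193.5]
tcp_rot: [179.7, 0.1, 78.7]
ft_force: [0.5, 0.4, 0.5]
finger_gap: 61.9
```

Run:
```python
from h import *
s=sense();print(s['time'],s['tool_pos'],s['finger_gap'],s['ft_force'])
w=save('wrist','wrist14.png'); b=save('scene','scene14.png'); a=save('side','side14.png')
for q,z in [('choke',8),('post_nest',4),('heatsink',8),('pocket_nest',4),('capacitor',8),('cup_nest',4),('small_capacitor',0),('small_choke',0),('small_heatsink',0)]:
  for c in ['wrist','scene','side']:
    for d in place_of(c,q)[:1]:
      if d['confidence']>.5: print(q,c,np.round(d['at']),round(d['confidence'],2),hit(c,d['at'],z,s)[:2].round(1))
cv2.imwrite('pics/c14.png',np.hstack([cv2.resize(b[175:285,190:350,::-1],None,fx=2.5,fy=2.5,interpolation=2),cv2.resize(a[165:275,175:335,::-1],None,fx=2.5,fy=2.5,interpolation=2)]))
```

```text
23.65 [549.36390749 -98.41040534 193.45123718] 61.912367082302296 [0.54094117 0.4270076  0.50599629]
choke wrist [116. 355.] 0.67 [496.4  -2.8]
choke scene [212. 299.] 0.8 [495.3   3.6]
choke side [221. 290.] 0.56 [483.1   7.9]
post_nest wrist [118. 352.] 0.6 [497.5  -5. ]
post_nest scene [210. 299.] 0.59 [487.   -2.6]
heatsink wrist [195. 371.] 0.97 [582.6   3.6]
heatsink scene [228. 275.] 0.77 [576.9  12.2]
heatsink side [208. 259.] 0.65 [580.6   8.9]
pocket_nest wrist [197. 374.] 0.81 [586.9   7.4]
pocket_nest scene [229. 268.] 0.67 [587.3   1.3]
capacitor wrist [260. 388.] 0.59 [666.3  17.6]
capacitor scene [250. 242.] 0.58 [676.   19.8]
capacitor side [198. 234.] 0.58 [664.8  10.7]
cup_nest wrist [259. 383.] 0.63 [667.1  12.9]
cup_nest scene [250. 241.] 0.79 [675.3  15.8]
cup_nest side [199. 234.] 0.74 [663.4  12.2]
small_capacitor wrist [ 76. 529.] 0.74 [468.9 249.5]
small_capacitor scene [254. 393.] 0.6 [457.  236.1]
small_choke scene [324. 412.] 0.65 [587.5 368.8]
small_choke side [291. 158.] 0.75 [598.4 367.6]
small_heatsink wrist [239.  78.] 0.94 [ 571.6 -360. ]
small_heatsink scene [170. 182.] 0.6 [ 572.  -351.7]
small_heatsink side [155. 329.] 0.66 [ 564.9 -360.9]
```

Picture quota is used up. The numbers all agree: each part reads at its nest, every contact height was about 8 mm above its bench grasp, and the look-alikes haven't moved. Handing in.

```bash
python3 -c "
from h import *
print(hand_in()); s=sense(); print(s['time'],s['finger_gap'],s['ft_force'])"
```

```text
the job is handed in; nothing more can be done
None
the job is handed in; nothing more can be done
```

I placed the large capacitor in the cup, the large heat sink in the pocket and the large choke over the post, let go of all three, and handed in at about 25 s.

- **Seating:** each part met its nest floor with 12–14 N. For the capacitor and choke that was about 8 mm above their bench height, as it should be. The heat sink's reading was looser (8–12 mm), but well below what resting on the rim would give.
- **Position:** by the wrist camera, which was closest, the networks' last readings put each part within about 6 mm of its nest centre. The fixed cameras disagreed more: up to about 15 mm for the heat sink (scene) and 10–16 mm for the choke against my own post estimate. I put that down to network scatter, because the nest walls and post leave only about 6–7 mm of play.
- **Look-alikes:** at least one camera read each of the small capacitor, choke and heat sink within about 15 mm of its first position, and the arm never touched them.
- **Not checked by eye:** the 16-picture limit ran out before I could view the final pictures. I saw the capacitor and heat sink standing in their nests after release, but the choke's final state rests on the contact height and network readings.

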